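Dowel the plaster mould and rock its former out

TASK

Get the plaster mould ready for its top half: first drop the two brass dowels one by one into the two round pockets in its top, fully home, and let go of them. Then take the tight former by its orange grip and rock it side to side along its slot, clearly leaning it several times each way, working it up little by little until it comes free, without dragging the mould up out of its cradle. Finish still holding the former upright and still, straight above its slot with its foot just clear of the mould by about 20 mm, and leave everything else on the bench alone.

Things in the scene. Friction and masses are not known exactly. Their poses are not given: they have to be found in the camera images.
- cradle: Low steel cradle fixed to the bench: a tray 190 x 150 mm, 50 mm high, on a dark disc foot. Origin at the centre of its underside, on the bench; its x runs along the tray's 190 mm side, y along the 150 mm side, z up.
- mould (a joint): White plaster mould block, 170 (along cradle x) x 130 (y) x 55 mm, about 2.2 kg, lying loose in the cradle, its top 85 mm above the bench. The joint is how far the mould has been lifted up out of the cradle (m): 0 = down. Only its own weight keeps it down; it cannot shift sideways or turn.
- mouth (a point): Centre of the slot in the mould's top face, level with that face. Axes as the cradle's. The slot is 47 (x) x 63 (y) mm, 20 mm deep, and leaves the former about 6 mm at its +y and -y ends, so that it can be rocked about the cradle's x axis (leaning towards +y and -y). While it turns it slips up easily, 1 to 3 mm per swing of 15 degrees; a mould that came up a little sinks back.
- cheek_a (a joint): One of two black rubber cheeks in the slot, 16 mm high, tops level with the mould's top, sprung against the former's broad faces from -x (this one) and +x with about 45 N each: pulled straight up, the former takes the mould along. Joint: 0 on the former, negative (to -0.004 m) closed in behind it once it is out.
- pocket_a (a point): Centre of the mouth of one round pocket in the mould's top face, 62 mm from the slot's centre on the cradle's -x side. 23 mm wide, 20 mm deep, flat floor, 2 mm chamfer.
- pocket_b (a point): The other such pocket, 62 mm from the slot's centre on the +x side.
- dowel_a_centre (a point): Centre (half-way up) of a plain brass dowel, 20 mm diameter, 60 mm tall, 0.12 kg, standing upright on the bench; z is its axis. Home in a pocket, it stands 40 mm above the mould. Either dowel may go in either pocket.
- dowel_b_centre (a point): Centre of the second, identical brass dowel.
- former_grip (a point): Centre of the former's orange grip. The former, about 0.12 kg, is 22 mm thick (x) and 80 mm tall: the lower 40 mm wood, 50 mm wide (y), half of that in the slot; the upper 40 mm the orange grip, 40 mm wide (y). Axes as the cradle's while in the slot. The grip centre is 60 mm above the foot, at first 40 mm above the mould's top.
- former_foot (a point): Centre of the former's underside; at first on the slot's floor, 20 mm below the mould's top face.
- former_top (a point): Centre of the former's top face, 80 mm above its foot.
- beaker: Bystander, to be left alone: white ceramic beaker, 72 mm wide, 90 mm tall; origin at the centre of its underside.
- soap_jar: Bystander, to be left alone: jar with a blue cap, 64 mm wide, 100 mm tall; origin at the centre of its underside.
- spatula: Bystander, to be left alone: spatula lying on the bench; its origin lies in the tool.
- brush: Bystander, to be left alone: brush lying on the bench; its origin lies in the tool.
- test_ring: Bystander, to be left alone: terracotta ring, 90 mm wide, 30 mm tall; origin at the centre of its underside.
- bowl: Bystander, to be left alone: blue bowl, 120 mm wide, 50 mm tall; origin at the centre of its underside.
- spare_key: Bystander, to be left alone: small plaster block, 50 x 35 x 30 mm; origin at the centre of its underside.
Not all that is in view belongs to the job. Leave any purple or red look-alike of the part that bears dowel_b_centre alone.

How it is judged (in metres and radians):
On the way, in this order (a step that is already met when the one before it is completed fails the run):
1. one dowel is home in a pocket and let go (((horizontal distance between dowel_a_centre and pocket_a below 0.006 m and z of dowel_a_centre in the frame of mouth below 0.0135 m and angle between dowel_a_centre's own z axis and vertical below 0.2 rad and contact force between the fingers and dowel_a below 0.5 N) or (horizontal distance between dowel_a_centre and pocket_b below 0.006 m and z of dowel_a_centre in the frame of mouth below 0.0135 m and angle between dowel_a_centre's own z axis and vertical below 0.2 rad and contact force between the fingers and dowel_a below 0.5 N) or (horizontal distance between dowel_b_centre and pocket_a below 0.006 m and z of dowel_b_centre in the frame of mouth below 0.0135 m and angle between dowel_b_centre's own z axis and vertical below 0.2 rad and contact force between the fingers and dowel_b below 0.5 N) or (horizontal distance between dowel_b_centre and pocket_b below 0.006 m and z of dowel_b_centre in the frame of mouth below 0.0135 m and angle between dowel_b_centre's own z axis and vertical below 0.2 rad and contact force between the fingers and dowel_b below 0.5 N))), for 0.2 s.
2. both dowels are home, one in each pocket, and let go ((((horizontal distance between dowel_a_centre and pocket_a below 0.006 m and z of dowel_a_centre in the frame of mouth below 0.0135 m and angle between dowel_a_centre's own z axis and vertical below 0.2 rad and contact force between the fingers and dowel_a below 0.5 N) and (horizontal distance between dowel_b_centre and pocket_b below 0.006 m and z of dowel_b_centre in the frame of mouth below 0.0135 m and angle between dowel_b_centre's own z axis and vertical below 0.2 rad and contact force between the fingers and dowel_b below 0.5 N)) or ((horizontal distance between dowel_a_centre and pocket_b below 0.006 m and z of dowel_a_centre in the frame of mouth below 0.0135 m and angle between dowel_a_centre's own z axis and vertical below 0.2 rad and contact force between the fingers and dowel_a below 0.5 N) and (horizontal distance between dowel_b_centre and pocket_a below 0.006 m and z of dowel_b_centre in the frame of mouth below 0.0135 m and angle between dowel_b_centre's own z axis and vertical below 0.2 rad and contact force between the fingers and dowel_b below 0.5 N)))), for 0.2 s.
3. the former, still in its slot, leans at least 3.5 degrees to the cradle's +y side (z of former_foot in the frame of mouth below -0.004 m and angle between former_grip's own z axis and vertical above 0.06 rad and (((horizontal distance between dowel_a_centre and pocket_a below 0.006 m and z of dowel_a_centre in the frame of mouth below 0.0135 m and angle between dowel_a_centre's own z axis and vertical below 0.2 rad and contact force between the fingers and dowel_a below 0.5 N) and (horizontal distance between dowel_b_centre and pocket_b below 0.006 m and z of dowel_b_centre in the frame of mouth below 0.0135 m and angle between dowel_b_centre's own z axis and vertical below 0.2 rad and contact force between the fingers and dowel_b below 0.5 N)) or ((horizontal distance between dowel_a_centre and pocket_b below 0.006 m and z of dowel_a_centre in the frame of mouth below 0.0135 m and angle between dowel_a_centre's own z axis and vertical below 0.2 rad and contact force between the fingers and dowel_a below 0.5 N) and (horizontal distance between dowel_b_centre and pocket_a below 0.006 m and z of dowel_b_centre in the frame of mouth below 0.0135 m and angle between dowel_b_centre's own z axis and vertical below 0.2 rad and contact force between the fingers and dowel_b below 0.5 N))) and y of former_top in the frame of mouth above 0.0005 m), for 0.04 s.
4. the former, still in its slot, leans at least 3.5 degrees to the -y side (z of former_foot in the frame of mouth below -0.004 m and angle between former_grip's own z axis and vertical above 0.06 rad and (((horizontal distance between dowel_a_centre and pocket_a below 0.006 m and z of dowel_a_centre in the frame of mouth below 0.0135 m and angle between dowel_a_centre's own z axis and vertical below 0.2 rad and contact force between the fingers and dowel_a below 0.5 N) and (horizontal distance between dowel_b_centre and pocket_b below 0.006 m and z of dowel_b_centre in the frame of mouth below 0.0135 m and angle between dowel_b_centre's own z axis and vertical below 0.2 rad and contact force between the fingers and dowel_b below 0.5 N)) or ((horizontal distance between dowel_a_centre and pocket_b below 0.006 m and z of dowel_a_centre in the frame of mouth below 0.0135 m and angle between dowel_a_centre's own z axis and vertical below 0.2 rad and contact force between the fingers and dowel_a below 0.5 N) and (horizontal distance between dowel_b_centre and pocket_a below 0.006 m and z of dowel_b_centre in the frame of mouth below 0.0135 m and angle between dowel_b_centre's own z axis and vertical below 0.2 rad and contact force between the fingers and dowel_b below 0.5 N))) and y of former_top in the frame of mouth below -0.0005 m), for 0.04 s.
At the end, for the whole second after the job is handed in: Dowels let go and home, one per pocket (6 mm off centre, 5.5 mm off the floor, 11 degrees at most); mould down within 3 mm; former held by the fingers alone, at rest, upright within 10 degrees, foot 5 to 45 mm above the mould and within 30 mm of the slot's centre ((((horizontal distance between dowel_a_centre and pocket_a below 0.006 m and z of dowel_a_centre in the frame of mouth below 0.0135 m and angle between dowel_a_centre's own z axis and vertical below 0.2 rad and contact force between the fingers and dowel_a below 0.5 N) and (horizontal distance between dowel_b_centre and pocket_b below 0.006 m and z of dowel_b_centre in the frame of mouth below 0.0135 m and angle between dowel_b_centre's own z axis and vertical below 0.2 rad and contact force between the fingers and dowel_b below 0.5 N)) or ((horizontal distance between dowel_a_centre and pocket_b below 0.006 m and z of dowel_a_centre in the frame of mouth below 0.0135 m and angle between dowel_a_centre's own z axis and vertical below 0.2 rad and contact force between the fingers and dowel_a below 0.5 N) and (horizontal distance between dowel_b_centre and pocket_a below 0.006 m and z of dowel_b_centre in the frame of mouth below 0.0135 m and angle between dowel_b_centre's own z axis and vertical below 0.2 rad and contact force between the fingers and dowel_b below 0.5 N))) and value of joint mould below 0.003 m and z of former_foot in the frame of mouth between 0.005 and 0.045 m and horizontal distance between former_foot and mouth below 0.03 m and angle between former_grip's own z axis and vertical below 0.17 rad and contact force between the fingers and former above 1 N and contact force between former and cradle below 0.2 N and linear speed of former below 0.03 m/s); the arm keeps its last pose, push and grip.
It fails at once if the mould is dragged more than 10 mm up out of its cradle (value of joint mould above 0.01 m).
It fails at once if a bystander is shifted by more than 30 mm (distance of any of beaker, soap_jar, spatula, brush, test_ring, bowl, spare_key from where it was at the start of the episode above 0.03 m).
It also fails if it takes over 72 s, if anything falls off the work surface, if the arm or the gripper's body presses on something with over 40 N, if the wrist force passes 120 N, or if a joint passes its speed limit or range.

ROBOT

A 6-joint arm with a two-finger parallel gripper is mounted at the origin on the work surface. World frame = base frame: x ahead of the robot, y to its left, z up, the work surface at z = 0. Lengths are in m, angles in degrees, forces in N, time in s.
With the tool pointing down it reaches from about 0.225 to 0.875 m from the base axis. Payload 3.4 kg.
Tool frame: the origin (TCP) lies midway between the tips of the shut fingers; the grasp point (between the pads) lies 19 mm behind it; z points along the fingers, y is the line along which they close (so a half turn about z gives the same grasp; the last joint's range is limited). The gripper opens to 85 mm and grips with 20 to 120 N. Pads are 22 mm wide; open, the fingers measure 114 mm over their backs; the gripper's body (76 mm by 85 mm) begins 54 mm behind the grasp point. The pads swing forward as they close: fully open they stand 13 mm farther back than shut.
Start: joints at [-80.501, 15.808, 86.224, -0, 77.962, -6.933], TCP at [0.163, -0.552, 0.231] pointing down, gripper open.
Joint ranges: [-165.64, 165.64], [-43.16, 119.46], [12.63, 154.43], [-67.54, 247.53], [6.08, 155.33], [-154.97, 154.97]. Speed limits (degrees/s): [147.25, 147.25, 180, 180, 180, 180].

INTERFACE

Orientations are given as a 3x3 rotation matrix whose columns are the frame's x, y, z axes.
In Python, from plant import env gives the robot as it stands.
- The arm moves only by the tool arm_command, never from a script. Its argument "rows" is text: rows parted by semicolons, each of 5 numbers parted by spaces: the closure in counts, from 0 (fully open) to 255 (shut), then the shift along the tool's x, y, z in mm, then the turn about the tool's z in degrees. In form: grip dx dy dz roll; .... A call has 1 to 5 rows; each row shifts and turns the commanded pose from where the row before left it, along the tool's axes as they then stand; what a row does not reach is not made up. A row lasts 1/12 s, in which the tool goes at most 41.7 mm and 7.16 degrees, less where a joint would pass 70% of its speed; a pose out of reach is approached as far as the arm can. A call is refused whole if a number of a shift passes 41.7 or a number of a turn 7.16, either way. A call with a gripper value outside its range is refused whole. The fingers move at their own pace and stop on an object; "grip_force" is the grip in N (left out, the last holds). Time passes only in rows, so rows that do not move let the fingers close. It gives the time, the measured TCP pose, the force, the opening and the grip force at its end, in the units of the state.
- env.get_obs(): the state, without advancing time (a new reading comes with each control period).
- env.read_camera(name): name is "side" or "top"; returns the picture (384x512x3 uint8, red, green, blue); there is no depth.
- env.camera_model(name): a dict with "camera_matrix" (3x3 intrinsics, pixels), "k1" (the pictures are not rectified: a ray, as slopes to the right and down, at radius r is drawn at 1 + k1 r^2 times it, then the intrinsics apply), "R" (3x3) and "t" (3): a world point X has camera coordinates R X + t. Camera axes: x right, y down, z forward; pixel columns grow to the right and rows downward; lengths in m; the calibration is good to about 2 mm. A picture is of the moment at which its call begins. camera_model takes no time and is no camera call.
- env.hand_in(): hands the job in; it is judged then, once.
The state is a dict: "t": time; "joints": joint angles; "qd": joint speeds; "joint_efforts": joint torques, N m; "position": TCP position; "eef_rot": TCP orientation; "ft_force": force on the tool from outside, world axes, zero at the start; "wrist_torque": the same for the moment, N m; "opening": finger opening in m; "grip_force": force on a finger pad.
Only numpy, scipy, OpenCV 4.12 (cv2) and the standard library are available. Lean on these libraries where they do the work, as an engineer would, in place of code of your own. Each camera call takes 0.05 s, during which the arm holds its last target. There are 200 camera calls.

## Working session

There is one attempt and no reset: what is moved stays moved. The work goes in short steps, Python scripts to look and compute and a tool call to move; the robot and the scene stay as the last step left them, time stands still between calls to the robot, and variables do not carry over. Pictures are saved under pics/ and viewed, at most 10 in all, crops included, and the job is handed in when it is done.

Besides the shell and the picture viewer there is one more tool, called after ">>>" as name(argument=value, ...) on one line, values as JSON. arm_command: Moves the arm, as the interface text tells. Its arguments: {"type":"object","properties":{"rows":{"type":"string"},"grip_force":{"type":"number"}},"required":["rows"]}

```bash
mkdir -p pics; cat > h.py <<'E'
import numpy as np, cv2
from plant import env
def pix(cam,X):
    m=env.camera_model(cam);K=np.array(m["camera_matrix"]);c=np.array(m["R"])@np.array(X)+np.array(m["t"])
    s=c[:2]/c[2];s=s*(1+m["k1"]*(s@s));return K[:2,:2]@s+K[:2,2]
def world(cam,u,v,z):
    m=env.camera_model(cam);K=np.array(m["camera_matrix"]);d=np.linalg.solve(K,[u,v,1.])[:2];s=d.copy()
    for _ in range(20): s=d/(1+m["k1"]*(s@s))
    R=np.array(m["R"]);o=-R.T@np.array(m["t"]);r=R.T@np.array([*s,1.]);return o+r*(z-o[2])/r[2]
def snap(cam,name,box=None,f=1):
    im=env.read_camera(cam)[:,:,::-1]
    cv2.imwrite(f"pics/raw_{name}.png",im)
    if box: im=im[box[1]:box[3],box[0]:box[2]]
    cv2.imwrite(f"pics/{name}.png",cv2.resize(im,None,fx=f,fy=f,interpolation=cv2.INTER_CUBIC))
E
python3 - <<'E'
from h import *
snap("top","top0",None,1.5);snap("side","side0",None,1.5)
o=env.get_obs();print(o["t"],o["position"],o["eef_rot"],o["opening"])
for c in("top","side"):
    m=env.camera_model(c);print(c,-np.array(m["R"]).T@m["t"],np.round(m["R"],2).tolist(),m["camera_matrix"])
E
```

```text
0.1 [ 0.16258363 -0.55105301  0.23052129] [[ 9.59151778e-01  2.82891836e-01 -2.73608899e-04]
 [ 2.82891900e-01 -9.59150424e-01  1.62385981e-03]
 [ 1.96944592e-04 -1.63492976e-03 -9.99998644e-01]] 0.08561893151445245
top [ 0.40836662 -0.05785702  1.25707529] [[0.02, -1.0, -0.0], [-1.0, -0.02, -0.09], [0.09, 0.0, -1.0]] [[428.97035644   0.         259.01759683]
 [  0.         428.97035644 196.09732726]
 [  0.           0.           1.        ]]
side [ 0.30774429 -0.7266264   0.66908453] [[0.95, -0.32, -0.01], [-0.21, -0.59, -0.78], [0.25, 0.74, -0.63]] [[351.3054941    0.         252.58104796]
 [  0.         351.3054941  196.63000999]
 [  0.           0.           1.        ]]
```

View pics/top0.png

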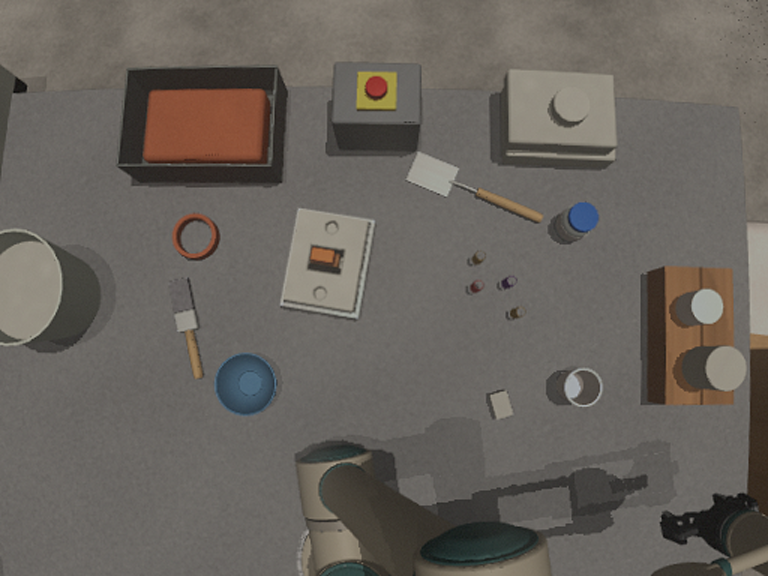

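View pics/side0.png

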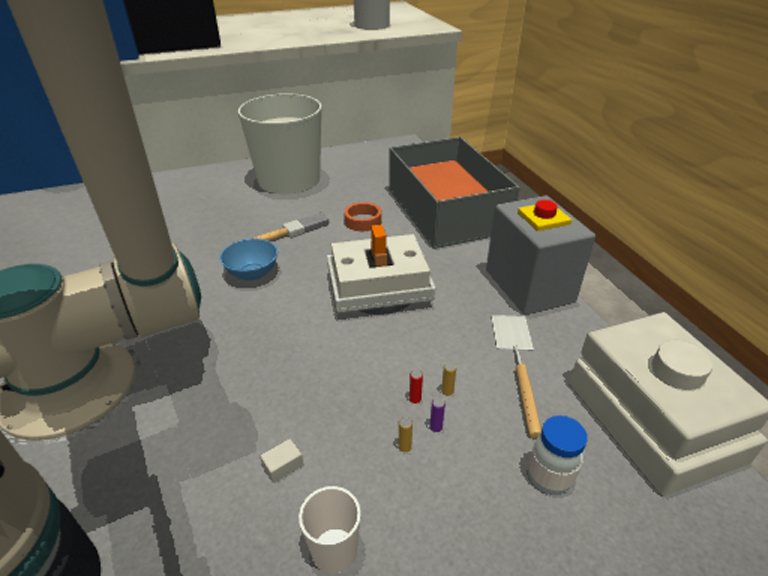

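Top view (1.5x): the mould is at about (328,262), with pockets at (331,227) and (320,293) and the former at (325,258). There are four dowel-like parts: brass at (478,258) and (516,313), red at (476,287) and purple at (509,283). Only the two brass ones fit the description, so I'll confirm that in one enlarged crop.

```bash
python3 - <<'E'
from h import *
t=cv2.imread("pics/raw_top0.png");s=cv2.imread("pics/raw_side0.png")
r=lambda im,x,y,w,h,f:cv2.resize(im[y:y+h,x:x+w],None,fx=f,fy=f,interpolation=cv2.INTER_CUBIC)
a=r(t,184,134,70,84,5)          # mould 350x420
b=r(t,304,160,50,60,7)          # dowels 350x420
cv2.imwrite("pics/c1.png",np.hstack([a,b]))
cv2.imwrite("pics/c2.png",np.hstack([r(s,210,140,90,75,4.4),r(s,255,235,60,75,4.4)]))
E
```

```text
(no output)
```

View pics/c1.png

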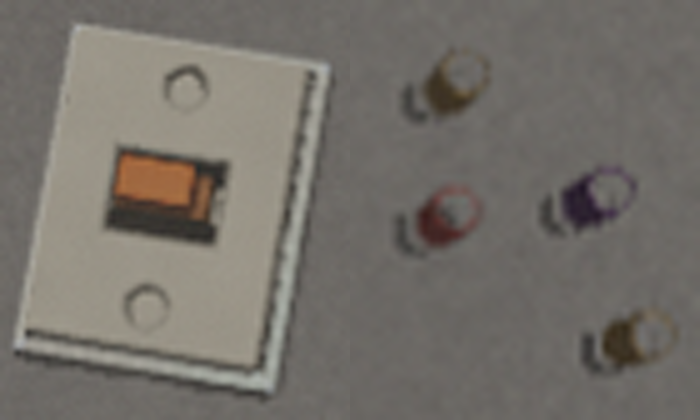

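View pics/c2.png

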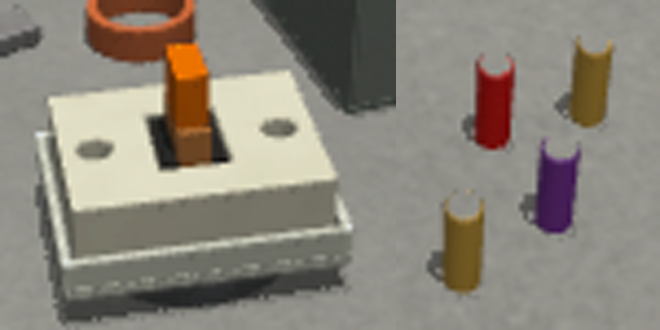

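Brass dowels: top disc centres are at (470,71) and (655,334) in the first crop. In the side crop they are the far-right and near-left ones. Red and purple stand between them and are to be left alone. The pockets show at (187,88) and (147,306).

```bash
python3 - <<'E'
from h import *
def raw(u,v,ox,oy,f): return ((u+.5)/f-.5+ox,(v+.5)/f-.5+oy)
T=lambda n,u,v,z,o: print(n,np.round(world("top",*raw(u,v,*o),z)*1000,1)[:2])
S=lambda n,u,v,z,o: print(n,np.round(world("side",*raw(u,v,*o),z)*1000,1)[:2])
A=(184,134,5);B=(304,160,7);C=(210,140,4.4);D=(255,235,4.4)
for n,u,v in(("p1",187,88),("p2",147,306),("slot",167,196)): T(n,u,v,.085,A)
T("ftop",154,179,.145,A)
for n,u,v in(("d1",470,71),("d2",655,334),("red",460,211),("pur",611,190)): T(n,u-350,v,.06,B)
S("p1",279,127,.085,C);S("p2",95,149,.085,C);S("ftop",186,52,.145,C)
for n,u,v in(("d1",593,44),("d2",464,203),("red",495,62),("pur",559,146)): S(n,u-396,v,.06,D)
# mould corners
for u,v in((78,26),(312,68),(262,370),(26,330)): T("corner",u,v,.085,A)
E
```

```text
p1 [636.5  56.2]
p2 [514.3  74. ]
slot [575.6  65.1]
ftop [575.9  66. ]
d1 [ 595.3 -225. ]
d2 [ 490.6 -301.1]
red [ 538.3 -221.5]
pur [ 548.4 -282.8]
p1 [634.5  58.9]
p2 [512.2  75.8]
ftop [576.   76.7]
d1 [ 591.4 -221.4]
d2 [ 488.9 -295.8]
red [ 537.2 -216.1]
pur [ 546.2 -278.9]
corner [670.5 118.6]
corner [649.3 -13. ]
corner [480.7   9.7]
corner [499.4 140.6]
```

>>> arm_command(rows="100 0 0 10 6.2; 100 0 0 10 6.2; 100 0 0 10 6.2; 100 0 0 10 6.1; 100 0 0 10 0", grip_force=40)

```text
t: 0.52
position: [0.1626, -0.5512, 0.1804]
eef_rot: [[0.989, -0.145, -0.0], [-0.145, -0.989, 0.001], [-0.0, -0.001, -1.0]]
ft_force: [0.4, -0.8, -0.1]
opening: 0.0521
grip_force: 0.0
```

>>> arm_command(rows="100 25.2 -25.8 0 0; 100 25.2 -25.8 0 0; 100 25.2 -25.8 0 0; 100 25.2 -25.8 0 0; 100 25.2 -25.8 0 0")

```text
t: 0.93
position: [0.3068, -0.4407, 0.1808]
eef_rot: [[0.99, -0.141, -0.0], [-0.141, -0.99, 0.0], [-0.0, -0.0, -1.0]]
ft_force: [-0.4, -0.2, 0.0]
opening: 0.0516
grip_force: 0.0
```

>>> arm_command(rows="100 25.2 -25.8 0 0; 100 25.2 -25.8 0 0; 100 25.2 -25.8 0 0; 100 25.2 -25.8 0 0; 100 25.2 -25.8 0 0")

```text
t: 1.35
position: [0.4502, -0.331, 0.181]
eef_rot: [[0.99, -0.141, -0.0], [-0.141, -0.99, 0.0], [-0.0, -0.0, -1.0]]
ft_force: [-0.1, -1.1, 0.5]
opening: 0.0522
grip_force: 0.0
```

>>> arm_command(rows="100 25.2 -25.8 10 0; 100 25.2 -25.8 20 0; 100 25.2 -25.8 25 0; 100 25.2 -25.8 25 0; 100 25.2 -25.8 10 0")

```text
t: 1.77
position: [0.5885, -0.223, 0.0901]
eef_rot: [[0.99, -0.141, -0.005], [-0.141, -0.99, 0.002], [-0.006, -0.002, -1.0]]
ft_force: [-0.7, -0.3, 0.4]
opening: 0.0521
grip_force: 0.0
```

>>> arm_command(rows="100 0 0 0 0; 100 0 0 0 0")

```text
t: 1.93
position: [0.59, -0.2234, 0.092]
eef_rot: [[0.99, -0.138, -0.003], [-0.138, -0.99, 0.001], [-0.003, -0.001, -1.0]]
ft_force: [-0.1, -0.2, 0.6]
opening: 0.0519
grip_force: 0.0
```

```bash
python3 - <<'E'
from h import *
p=env.get_obs()["position"];print(p)
q=pix("side",p);print(q, pix("side",[p[0],p[1],.03]))
snap("side","s1",(240,180,340,310),4.6)
E
```

```text
[ 0.58998631 -0.22338456  0.09201008]
[300.232041   235.70234615] [298.24930203 253.94949829]
```

View pics/s1.png

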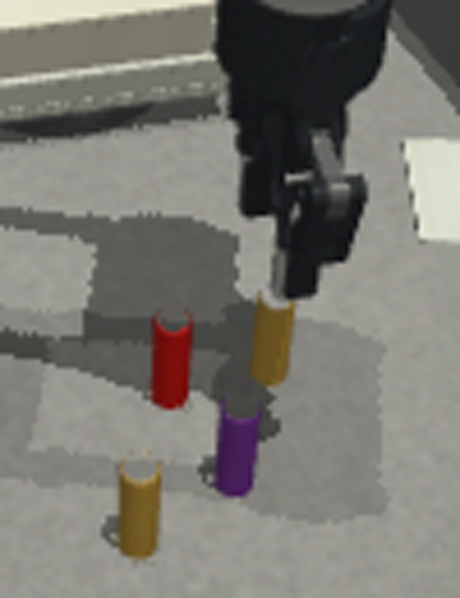

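The dowel mid-height is at crop (273,340), within about 1.5 mm of the point under the TCP, so I'm going down on it.

>>> arm_command(rows="100 1.5 0 20 0; 100 0 0 20 0; 100 0 0 16 0; 100 0 0 10 0; 100 0 0 0 0")

```text
t: 2.4
position: [0.5887, -0.2258, 0.0262]
eef_rot: [[0.989, -0.145, -0.004], [-0.145, -0.989, 0.001], [-0.004, -0.001, -1.0]]
ft_force: [0.7, 0.9, -0.4]
opening: 0.0519
grip_force: 0.0
```

>>> arm_command(rows="230 0 0 0 0; 230 0 0 0 0; 230 0 0 0 0; 230 0 0 0 0; 230 0 0 0 0")

```text
t: 2.82
position: [0.5918, -0.2262, 0.0294]
eef_rot: [[0.99, -0.143, 0.002], [-0.143, -0.99, -0.002], [0.003, 0.002, -1.0]]
ft_force: [-1.0, -1.3, 4.9]
opening: 0.0187
grip_force: 39.5
```

>>> arm_command(rows="230 0 0 0 0; 230 0 0 -10 0; 230 0 0 -20 0; 230 0 0 -30 0; 230 0 0 -30 0")

```text
t: 3.23
position: [0.59, -0.2245, 0.1181]
eef_rot: [[0.99, -0.144, -0.003], [-0.144, -0.99, 0.002], [-0.003, -0.001, -1.0]]
ft_force: [0.9, 0.0, -0.4]
opening: 0.0184
grip_force: 39.3
```

>>> arm_command(rows="230 0 0 -25 0; 230 0 -20 -25 0; 230 0 -30 -22 0; 230 1 -35 0 0; 230 1 -35 0 0")

```text
t: 3.65
position: [0.6111, -0.106, 0.1924]
eef_rot: [[0.989, -0.145, 0.004], [-0.145, -0.989, -0.001], [0.004, 0.0, -1.0]]
ft_force: [0.6, 0.9, -1.9]
opening: 0.0186
grip_force: 39.3
```

>>> arm_command(rows="230 1 -35 0 0; 230 1 -35 0 0; 230 0.5 -35 0 0; 230 0 -35 0 0; 230 0 -26 0 0")

```text
t: 4.07
position: [0.6361, 0.0605, 0.19]
eef_rot: [[0.99, -0.142, -0.0], [-0.142, -0.99, 0.002], [-0.001, -0.002, -1.0]]
ft_force: [-1.6, -0.4, -0.3]
opening: 0.0186
grip_force: 39.4
```

>>> arm_command(rows="230 0 0 15 0; 230 0 0 10 0; 230 0 0 0 0; 230 0 0 0 0")

```text
t: 4.4
position: [0.6356, 0.0564, 0.1639]
eef_rot: [[0.99, -0.144, -0.003], [-0.144, -0.99, -0.0], [-0.003, 0.001, -1.0]]
ft_force: [-0.5, -0.1, -0.2]
opening: 0.0186
grip_force: 39.4
```

```bash
python3 - <<'E'
from h import *
p=env.get_obs()["position"];print(p)
T=env.read_camera("top")[:,:,::-1];S=env.read_camera("side")[:,:,::-1]
r=lambda im,x,y,w,h,f:cv2.resize(im[y:y+h,x:x+w],None,fx=f,fy=f,interpolation=cv2.INTER_CUBIC)
cv2.imwrite("pics/p1.png",np.hstack([r(T,184,124,60,90,5.5),r(S,210,100,80,90,5.5)]))
for h in(-.027,.033): print(pix("side",p+[0,0,h]),pix("top",p+[0,0,h]))
E
```

```text
[0.63558722 0.05644046 0.16389858]
[274.20190035 153.69390422] [219.13197397 147.75778081]
[274.8628621  134.86085837] [216.88952855 142.96997194]
```

View pics/p1.png

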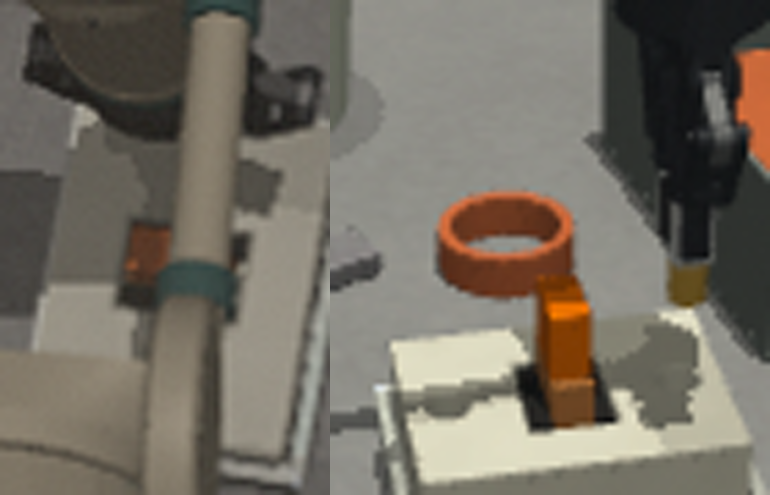

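>>> arm_command(rows="230 0 -1 20 0; 230 0 0 20 0; 230 0 0 6 0; 230 0 0 2 0; 230 0 0 2 0")

```text
t: 4.92
position: [0.6372, 0.0574, 0.1153]
eef_rot: [[0.989, -0.145, 0.001], [-0.145, -0.989, -0.0], [0.001, 0.0, -1.0]]
ft_force: [0.8, -0.1, -0.7]
opening: 0.0187
grip_force: 39.4
```

>>> arm_command(rows="230 0 0 2 0; 230 0 0 2 0; 230 0 0 0 0")

```text
t: 5.17
position: [0.6378, 0.0577, 0.1136]
eef_rot: [[0.99, -0.144, 0.004], [-0.144, -0.99, -0.001], [0.004, 0.0, -1.0]]
ft_force: [-2.8, -0.1, 6.2]
opening: 0.0186
grip_force: 40.2
```

>>> arm_command(rows="230 -1.5 0 0 0; 230 0 0 0 0; 230 0 0 2 0; 230 0 0 0 0")

```text
t: 5.5
position: [0.635, 0.0583, 0.1086]
eef_rot: [[0.99, -0.144, -0.0], [-0.144, -0.99, -0.0], [-0.0, 0.0, -1.0]]
ft_force: [-1.2, 0.3, -1.6]
opening: 0.0188
grip_force: 39.4
```

Entering. I'll keep going down.

>>> arm_command(rows="230 0 0 3 0; 230 0 0 3 0; 230 0 0 3 0; 230 0 0 0 0")

```text
t: 5.83
position: [0.6345, 0.0583, 0.0986]
eef_rot: [[0.99, -0.144, -0.002], [-0.144, -0.99, -0.0], [-0.002, 0.0, -1.0]]
ft_force: [-0.6, 0.3, -2.2]
opening: 0.0188
grip_force: 39.4
```

>>> arm_command(rows="230 0 0 2 0; 230 0 0 2 0; 230 0 0 1.5 0; 230 0 0 0 0")

```text
t: 6.17
position: [0.6353, 0.0582, 0.0945]
eef_rot: [[0.99, -0.144, 0.0], [-0.144, -0.99, -0.0], [0.0, 0.0, -1.0]]
ft_force: [-0.3, -0.8, 0.4]
opening: 0.0187
grip_force: 39.5
```

>>> arm_command(rows="230 0 0 1.5 0; 230 0 0 1 0; 100 0 0 0 0; 100 0 0 0 0; 100 0 0 0 0")

```text
t: 6.58
position: [0.6353, 0.0582, 0.0918]
eef_rot: [[0.99, -0.144, 0.0], [-0.144, -0.99, -0.0], [0.0, 0.0, -1.0]]
ft_force: [0.5, 0.2, -0.7]
opening: 0.0517
grip_force: 0.0
```

>>> arm_command(rows="100 0 0 0 0; 100 0 0 -20 0; 100 0 0 -30 0; 100 0 0 -30 0; 100 0 0 -20 0")

```text
t: 7.0
position: [0.6361, 0.0582, 0.1942]
eef_rot: [[0.99, -0.144, 0.003], [-0.144, -0.99, -0.0], [0.003, -0.0, -1.0]]
ft_force: [-0.1, 0.1, 0.5]
opening: 0.0518
grip_force: 0.0
```

```bash
python3 - <<'E'
from h import *
p=env.get_obs()["position"];R=env.get_obs()["eef_rot"];print(p)
S=env.read_camera("side")[:,:,::-1]
cv2.imwrite("pics/p2.png",cv2.resize(S[100:200,200:300],None,fx=5,fy=5,interpolation=cv2.INTER_CUBIC))
print("dowel1 home top pix",pix("side",[.635,.058,.125]),pix("side",[.635,.058,.085]))
d=np.array([.4895,-.2975,0])-p; print("to d2 in tool mm",(R.T@d*1000).round(1))
E
```

```text
[0.63614828 0.05823237 0.19419341]
dowel1 home top pix [273.68296403 157.01730684] [273.28564951 168.6165545 ]
to d2 in tool mm [-94.5 373.2 193.8]
```

View pics/p2.png

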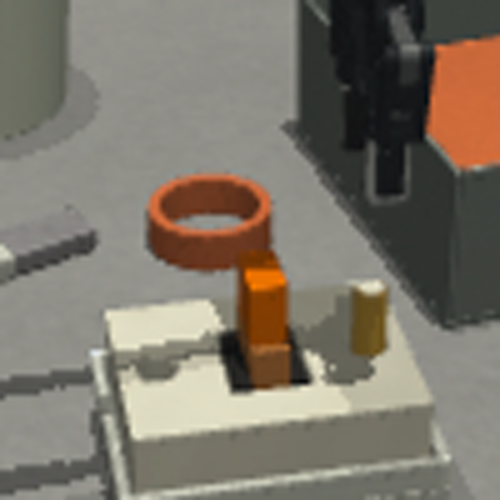

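The first dowel is home: about 40 mm of it shows at (368,318). Next is the second brass dowel.

>>> arm_command(rows="100 -8.7 33.9 0 0; 100 -8.7 33.9 0 0; 100 -8.7 33.9 0 0; 100 -8.7 33.9 0 0; 100 -8.7 33.9 0 0")

```text
t: 7.47
position: [0.5669, -0.1044, 0.1913]
eef_rot: [[0.99, -0.143, -0.0], [-0.143, -0.99, -0.0], [-0.0, 0.0, -1.0]]
ft_force: [0.1, -0.3, -0.6]
opening: 0.0518
grip_force: 0.0
```

>>> arm_command(rows="100 -8.7 33.9 0 0; 100 -8.7 33.9 0 0; 100 -8.7 33.9 0 0; 100 -8.7 33.9 0 0; 100 -8.7 33.9 0 0")

```text
t: 7.88
position: [0.4994, -0.2661, 0.1914]
eef_rot: [[0.99, -0.144, -0.0], [-0.144, -0.99, 0.0], [-0.0, -0.0, -1.0]]
ft_force: [-0.1, -0.6, 1.5]
opening: 0.052
grip_force: 0.0
```

>>> arm_command(rows="100 -8.7 33.9 20 0; 100 0 0 30 0; 100 0 0 30 0; 100 0 0 20 0; 100 0 0 0 0")

```text
t: 8.3
position: [0.4836, -0.2951, 0.087]
eef_rot: [[0.989, -0.145, -0.008], [-0.145, -0.989, 0.006], [-0.009, -0.005, -1.0]]
ft_force: [-0.3, -0.5, -0.1]
opening: 0.0521
grip_force: 0.0
```

```bash
python3 - <<'E'
from h import *
o=env.get_obs();p=o["position"];R=o["eef_rot"];print(p,R)
S=env.read_camera("side")[:,:,::-1]
# brass mask column centroid of lower dowel
hsv=cv2.cvtColor(S,cv2.COLOR_BGR2HSV)
for n,(x0,y0,x1,y1) in {"d2":(258,275,285,303)}.items():
    m=cv2.inRange(hsv[y0:y1,x0:x1],(15,100,60),(30,255,255));ys,xs=np.nonzero(m);print(len(xs),xs.mean()+x0,xs.min()+x0,xs.max()+x0,ys.min()+y0,ys.max()+y0)
for z in(0,.03,.06): print(pix("side",[p[0],p[1],z]),pix("side",[.489,-.2965,z]))
E
```

```text
[ 0.48359086 -0.29513779  0.08700931] [[ 0.98943089 -0.14478663 -0.00795872]
 [-0.1447393  -0.98945018  0.00623564]
 [-0.00877759 -0.00501779 -0.99994889]]
134 269.76119402985074 266 274 284 300
[267.13915989 297.99374936] [269.62633384 297.80272023]
[267.37807049 289.79712559] [269.92674718 289.60489608]
[267.62909531 281.18379319] [270.24238878 280.99048787]
```

>>> arm_command(rows="100 0 0 0 0; 100 0 0 0 0")

```text
t: 8.52
position: [0.4881, -0.2978, 0.0934]
eef_rot: [[0.99, -0.143, 0.003], [-0.143, -0.99, -0.002], [0.003, 0.002, -1.0]]
ft_force: [0.7, -0.1, -0.9]
opening: 0.0515
grip_force: 0.0
```

>>> arm_command(rows="100 0.5 -1 20 0; 100 0 0 20 0; 100 0 0 16 0; 100 0 0 10 0; 100 0 0 0 0")

```text
t: 8.93
position: [0.4873, -0.2956, 0.0252]
eef_rot: [[0.99, -0.143, -0.001], [-0.143, -0.99, 0.001], [-0.001, -0.001, -1.0]]
ft_force: [0.1, -0.8, 0.7]
opening: 0.0518
grip_force: 0.0
```

>>> arm_command(rows="230 0 0 0 0; 230 0 0 0 0; 230 0 0 0 0; 230 0 0 0 0; 230 0 0 0 0")

```text
t: 9.35
position: [0.4885, -0.2969, 0.0273]
eef_rot: [[0.99, -0.144, 0.003], [-0.144, -0.99, -0.002], [0.003, 0.002, -1.0]]
ft_force: [0.7, 0.7, 6.4]
opening: 0.0188
grip_force: 39.3
```

>>> arm_command(rows="230 0 0 0 0; 230 0 0 -10 0; 230 0 0 -30 0; 230 0 0 -30 0; 230 0 0 -30 0")

```text
t: 9.77
position: [0.4868, -0.2957, 0.1269]
eef_rot: [[0.99, -0.144, -0.001], [-0.144, -0.99, 0.001], [-0.002, -0.001, -1.0]]
ft_force: [0.2, -0.1, -1.5]
opening: 0.0189
grip_force: 39.3
```

>>> arm_command(rows="230 0 0 -30 0; 230 0 0 -30 0; 230 0 0 0 0; 230 0 0 0 0")

```text
t: 10.1
position: [0.4882, -0.2967, 0.1882]
eef_rot: [[0.99, -0.144, 0.003], [-0.144, -0.99, -0.003], [0.004, 0.002, -1.0]]
ft_force: [0.5, 0.2, -1.7]
opening: 0.0188
grip_force: 39.3
```

```bash
python3 - <<'E'
from h import *
o=env.get_obs();p=o["position"];R=o["eef_rot"];print(p)
d=np.array([.5123,.0758,p[2]])-p; print((R.T@d*1000).round(1))
E
```

```text
[ 0.48819298 -0.29671279  0.18818128]
[ -29.7 -372.1   -1. ]
```

>>> arm_command(rows="230 -2.7 -33.8 0 0; 230 -2.7 -33.8 0 0; 230 -2.7 -33.8 0 0; 230 -2.7 -33.8 0 0; 230 -2.7 -33.8 0 0")

```text
t: 10.52
position: [0.4968, -0.125, 0.184]
eef_rot: [[0.99, -0.144, -0.004], [-0.144, -0.99, 0.002], [-0.004, -0.001, -1.0]]
ft_force: [0.3, -0.3, -1.6]
opening: 0.0186
grip_force: 39.4
```

>>> arm_command(rows="230 -2.7 -33.8 0 0; 230 -2.7 -33.8 0 0; 230 -2.7 -33.8 0 0; 230 -2.7 -33.8 0 0; 230 -2.7 -33.8 0 0")

```text
t: 10.93
position: [0.5076, 0.0439, 0.184]
eef_rot: [[0.99, -0.144, -0.004], [-0.144, -0.99, 0.0], [-0.004, 0.001, -1.0]]
ft_force: [1.1, -0.2, -0.4]
opening: 0.0188
grip_force: 39.4
```

>>> arm_command(rows="230 -2.7 -33.8 0 0; 230 0 0 20 0; 230 0 0 20 0; 230 0 0 0 0; 230 0 0 0 0")

```text
t: 11.35
position: [0.5095, 0.0762, 0.1438]
eef_rot: [[0.99, -0.143, -0.006], [-0.143, -0.99, -0.0], [-0.006, 0.001, -1.0]]
ft_force: [-0.4, -0.5, -0.5]
opening: 0.0191
grip_force: 39.6
```

```bash
python3 - <<'E'
from h import *
o=env.get_obs();p=o["position"];R=o["eef_rot"];print(p)
d=np.array([.5123,.0758,p[2]])-p; print((R.T@d*1000).round(1))
S=env.read_camera("side")[:,:,::-1]
u,v=pix("side",p+[0,0,-.03]);x0,y0=int(u)-12,int(v)-14
m=cv2.inRange(cv2.cvtColor(np.ascontiguousarray(S[y0:y0+28,x0:x0+24]),cv2.COLOR_BGR2HSV),(14,90,50),(32,255,255))
ys,xs=np.nonzero(m);print("pred base",pix("side",p+[0,0,-.027]),"seen",len(xs),xs.mean()+x0,xs.min()+x0,xs.max()+x0,ys.min()+y0,ys.max()+y0)
print("pocket",pix("side",[.5123,.0758,.085]))
E
```

```text
[0.50947843 0.07615724 0.14378376]
[ 2.8 -0.1 -0. ]
pred base [229.69692056 164.35396162] seen 41 229.17073170731706 226 232 160 166
pocket [231.22791608 173.46207799]
```

>>> arm_command(rows="230 2 0 0 0; 230 0 0 0 0; 230 0 0 0 0")

```text
t: 11.65
position: [0.5144, 0.0753, 0.1467]
eef_rot: [[0.989, -0.145, 0.002], [-0.145, -0.989, -0.0], [0.002, -0.0, -1.0]]
ft_force: [0.3, -0.8, -1.7]
opening: 0.0189
grip_force: 39.6
```

```bash
python3 - <<'E'
from h import *
o=env.get_obs();p=o["position"];R=o["eef_rot"];print(p,R[:,2])
S=env.read_camera("side")[:,:,::-1]
u,v=pix("side",p+[0,0,-.03]);x0,y0=int(u)-12,int(v)-14
m=cv2.inRange(cv2.cvtColor(np.ascontiguousarray(S[y0:y0+28,x0:x0+24]),cv2.COLOR_BGR2HSV),(14,90,50),(32,255,255))
ys,xs=np.nonzero(m);print("pred base",pix("side",p+[0,0,-.027]),"seen",len(xs),xs.mean()+x0,xs.min()+x0,xs.max()+x0,ys.min()+y0,ys.max()+y0)
print(pix("side",[.5123,.0758,p[2]-.027]))
E
```

```text
[0.51439674 0.07534854 0.14671115] [ 1.91329599e-03 -3.09667184e-05 -9.99998169e-01]
pred base [231.40746058 163.30768692] seen 42 231.0952380952381 228 234 158 164
[230.64578841 163.36328644]
```

>>> arm_command(rows="230 -1.2 0 15 0; 230 0 0 12 0; 230 0 0 4 0; 230 0 0 2 0; 230 0 0 0 0")

```text
t: 12.12
position: [0.5125, 0.0759, 0.1129]
eef_rot: [[0.99, -0.144, -0.0], [-0.144, -0.99, -0.0], [-0.0, 0.0, -1.0]]
ft_force: [-0.2, -1.1, -1.0]
opening: 0.0183
grip_force: 39.6
```

>>> arm_command(rows="230 0 0 2 0; 230 0 0 2 0; 230 0 0 0 0")

```text
t: 12.37
position: [0.5125, 0.076, 0.1089]
eef_rot: [[0.99, -0.144, 0.0], [-0.144, -0.99, -0.0], [0.0, 0.0, -1.0]]
ft_force: [0.4, -0.5, -2.1]
opening: 0.0192
grip_force: 39.6
```

>>> arm_command(rows="230 0 0 2 0; 230 0 0 3 0; 230 0 0 3 0; 230 0 0 0 0")

```text
t: 12.7
position: [0.5118, 0.0759, 0.1001]
eef_rot: [[0.99, -0.144, -0.001], [-0.144, -0.99, -0.0], [-0.001, 0.0, -1.0]]
ft_force: [-0.3, -0.3, -0.2]
opening: 0.0187
grip_force: 39.6
```

>>> arm_command(rows="230 0 0 3 0; 230 0 0 2 0; 230 0 0 2 0; 230 0 0 0 0")

```text
t: 13.03
position: [0.512, 0.076, 0.0933]
eef_rot: [[0.99, -0.144, -0.001], [-0.144, -0.99, -0.0], [-0.001, 0.0, -1.0]]
ft_force: [-0.6, -0.1, -1.0]
opening: 0.0186
grip_force: 39.6
```

>>> arm_command(rows="230 0 0 1 0; 100 0 0 0 0; 100 0 0 0 0; 100 0 0 0 0; 100 0 0 0 0")

```text
t: 13.45
position: [0.5126, 0.076, 0.0931]
eef_rot: [[0.99, -0.144, 0.001], [-0.144, -0.99, -0.0], [0.001, -0.0, -1.0]]
ft_force: [-0.3, 1.0, 0.2]
opening: 0.0521
grip_force: 0.0
```

>>> arm_command(rows="100 0 0 -20 0; 100 0 0 -30 0; 100 0 0 -30 0; 100 0 0 -20 0; 100 0 0 0 -7")

```text
t: 13.87
position: [0.5155, 0.0761, 0.1978]
eef_rot: [[1.0, -0.02, 0.01], [-0.02, -1.0, 0.0], [0.01, -0.0, -1.0]]
ft_force: [0.2, -0.5, 0.3]
opening: 0.052
grip_force: 0.0
```

>>> arm_command(rows="100 0 0 0 -7; 100 0 0 0 -7; 100 0 0 0 -7; 100 0 0 0 -7; 100 0 0 0 -7")

```text
t: 14.28
position: [0.5124, 0.076, 0.193]
eef_rot: [[0.828, 0.56, 0.0], [0.56, -0.828, -0.0], [0.0, 0.0, -1.0]]
ft_force: [-0.7, 0.2, -0.6]
opening: 0.0521
grip_force: 0.0
```

>>> arm_command(rows="100 0 0 0 -7; 100 0 0 0 -7; 100 0 0 0 -7; 100 0 0 0 -7; 100 0 0 0 -7")

```text
t: 14.7
position: [0.5124, 0.076, 0.1929]
eef_rot: [[0.357, 0.934, 0.0], [0.934, -0.357, -0.0], [0.0, 0.0, -1.0]]
ft_force: [-1.2, 0.1, -0.4]
opening: 0.052
grip_force: 0.0
```

>>> arm_command(rows="100 0 0 0 -7; 100 0 0 0 -6; 100 0 31 0 0; 100 0 31 0 0; 100 0 0 0 0")

```text
t: 15.12
position: [0.5797, 0.0661, 0.1929]
eef_rot: [[0.145, 0.989, 0.007], [0.989, -0.145, -0.001], [0.0, 0.007, -1.0]]
ft_force: [1.4, 0.5, -0.0]
opening: 0.0516
grip_force: 0.0
```

>>> arm_command(rows="100 0 0 0 0; 100 0 0 0 0")

```text
t: 15.28
position: [0.573, 0.0671, 0.1924]
eef_rot: [[0.144, 0.99, -0.002], [0.99, -0.144, 0.0], [-0.0, -0.002, -1.0]]
ft_force: [-0.3, 0.0, 0.1]
opening: 0.0516
grip_force: 0.0
```

```bash
python3 - <<'E'
from h import *
o=env.get_obs();p=o["position"];R=o["eef_rot"];print(p,R.round(3).tolist(),o["joints"])
d=np.array([.5735,.0671,p[2]])-p; print((R.T@d*1000).round(1))
S=env.read_camera("side")[:,:,::-1]
cv2.imwrite("pics/f1.png",cv2.resize(S[80:200,200:300],None,fx=5,fy=5,interpolation=cv2.INTER_CUBIC))
print(pix("side",[.5735,.0671,.145]),pix("side",[.5735,.0671,.085]),pix("side",p))
E
```

```text
[0.57299052 0.06708042 0.19241613] [[0.144, 0.99, -0.002], [0.99, -0.144, 0.0], [-0.0, -0.002, -1.0]] [-2.33679214e-01  1.73963699e+01  8.95891929e+01  2.75676210e-03
  7.31153522e+01  8.04197798e+00]
[ 0.1  0.5 -0. ]
[252.16390791 153.31043498] [252.36227777 170.99147567] [251.82003737 138.37811621]
```

View pics/f1.png

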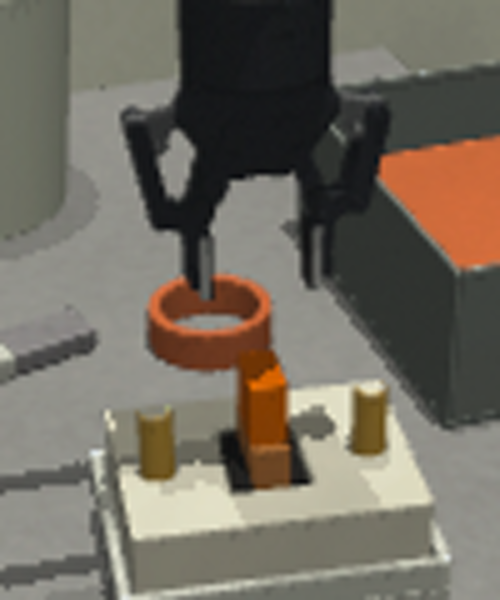

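Both dowels are home, at (157,445) and (369,418), and the gripper straddles the former. I'll go down and grip it.

>>> arm_command(rows="100 0 0.5 25 0; 100 0 0 25 0; 100 0 0 20 0; 100 0 0 14 0; 100 0 0 0 0", grip_force=60)

```text
t: 15.75
position: [0.5706, 0.0672, 0.106]
eef_rot: [[0.143, 0.99, -0.007], [0.99, -0.143, -0.0], [-0.001, -0.007, -1.0]]
ft_force: [-1.0, -0.1, -0.5]
opening: 0.0517
grip_force: 0.0
```

>>> arm_command(rows="220 0 0 0 0; 220 0 0 0 0; 220 0 0 0 0; 220 0 0 0 0; 220 0 0 0 0")

```text
t: 16.17
position: [0.5749, 0.0671, 0.1104]
eef_rot: [[0.144, 0.99, 0.002], [0.99, -0.144, 0.0], [0.0, 0.002, -1.0]]
ft_force: [-1.1, 0.7, 6.1]
opening: 0.0212
grip_force: 60.8
```

>>> arm_command(rows="220 3 0 0 0; 220 3 0 0 0; 220 3 0 0 0; 220 3 0 0 0; 220 0 0 0 0")

```text
t: 16.58
position: [0.5752, 0.0685, 0.1108]
eef_rot: [[0.139, 0.99, -0.001], [0.99, -0.139, -0.02], [-0.02, 0.001, -1.0]]
ft_force: [-4.7, -25.7, 11.6]
opening: 0.0215
grip_force: 61.6
```

```bash
python3 - <<'E'
from h import *
o=env.get_obs();print(o["position"],o["ft_force"],o["wrist_torque"])
S=env.read_camera("side")[:,:,::-1]
T=env.read_camera("top")[:,:,::-1]
cv2.imwrite("pics/f2.png",cv2.resize(S[120:190,210:290],None,fx=7,fy=7,interpolation=cv2.INTER_CUBIC))
E
```

```text
[0.57518781 0.06849997 0.11081883] [ -4.67946036 -25.71968187  11.59401901] [-4.41324458  0.87078143 -0.15359753]
```

View pics/f2.png

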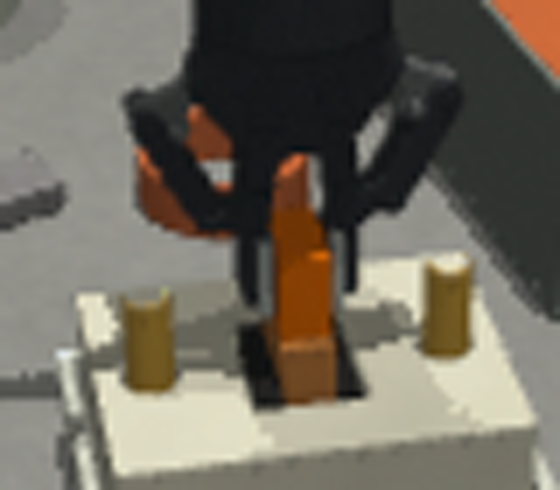

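Picture: the former is gripped on its broad faces and still upright. The arm gave way by about 10 mm at 26 N, so I'll push further in small steps and watch the force.

>>> arm_command(rows="220 0 0 0 0; 220 3 0 0 0; 220 3 0 0 0; 220 0 0 0 0")

```text
t: 17.02
position: [0.5757, 0.0721, 0.1112]
eef_rot: [[0.138, 0.99, -0.002], [0.99, -0.138, -0.024], [-0.024, 0.001, -1.0]]
ft_force: [-6.9, -31.1, 13.3]
opening: 0.0213
grip_force: 62.4
```

>>> arm_command(rows="220 3 0 0 0; 220 3 0 0 0; 220 0 0 0 0; 220 0 0 0 0")

```text
t: 17.35
position: [0.5765, 0.0782, 0.1115]
eef_rot: [[0.139, 0.99, -0.002], [0.99, -0.139, -0.023], [-0.023, 0.001, -1.0]]
ft_force: [-5.9, -30.8, 15.4]
opening: 0.0212
grip_force: 63.6
```

>>> arm_command(rows="220 -5 0 -0.5 0; 220 -5 0 -0.5 0; 220 -5 0 -0.5 0; 220 -5 0 -0.5 0; 220 -5 0 -0.5 0")

```text
t: 17.77
position: [0.5758, 0.0738, 0.112]
eef_rot: [[0.148, 0.989, 0.005], [0.989, -0.148, 0.016], [0.017, 0.002, -1.0]]
ft_force: [3.9, 23.1, -2.6]
opening: 0.0212
grip_force: 61.1
```

>>> arm_command(rows="220 -5 0 -0.5 0; 220 -5 0 -0.5 0; 220 -5 0 -0.5 0; 220 -4 0 -0.5 0; 220 0 0 0 0")

```text
t: 18.18
position: [0.573, 0.056, 0.1129]
eef_rot: [[0.148, 0.989, 0.004], [0.989, -0.148, 0.017], [0.017, 0.001, -1.0]]
ft_force: [5.4, 22.8, -4.8]
opening: 0.0216
grip_force: 59.4
```

>>> arm_command(rows="220 5 0 -0.6 0; 220 5 0 -0.6 0; 220 5 0 -0.6 0; 220 5 0 -0.6 0; 220 5 0 -0.6 0")

```text
t: 18.6
position: [0.5738, 0.0637, 0.1144]
eef_rot: [[0.14, 0.99, -0.004], [0.99, -0.14, -0.017], [-0.017, -0.002, -1.0]]
ft_force: [0.4, -22.0, -8.5]
opening: 0.021
grip_force: 59.2
```

>>> arm_command(rows="220 5 0 -0.6 0; 220 5 0 -0.6 0; 220 5 0 -0.6 0; 220 5 0 -0.6 0; 220 0 0 0 0")

```text
t: 19.02
position: [0.5764, 0.0828, 0.116]
eef_rot: [[0.14, 0.99, -0.005], [0.99, -0.14, -0.018], [-0.018, -0.003, -1.0]]
ft_force: [1.2, -22.2, -12.3]
opening: 0.0214
grip_force: 59.7
```

>>> arm_command(rows="220 -5 0 -0.4 0; 220 -5 0 -0.4 0; 220 -5 0 -0.4 0; 220 -5 0 -0.4 0; 220 -5 0 -0.4 0")

```text
t: 19.43
position: [0.5753, 0.0741, 0.1189]
eef_rot: [[0.147, 0.989, 0.002], [0.989, -0.147, 0.015], [0.015, -0.001, -1.0]]
ft_force: [5.1, 18.5, -13.1]
opening: 0.0212
grip_force: 59.7
```

>>> arm_command(rows="220 -5 0 -0.4 0; 220 -5 0 -0.4 0; 220 -5 0 -0.4 0; 220 -5 0 -0.4 0; 220 0 0 0 0")

```text
t: 19.85
position: [0.5725, 0.0548, 0.1212]
eef_rot: [[0.147, 0.989, 0.002], [0.989, -0.147, 0.015], [0.015, 0.0, -1.0]]
ft_force: [5.0, 17.5, -12.3]
opening: 0.021
grip_force: 59.3
```

```bash
python3 - <<'E'
from h import *
S=env.read_camera("side")[:,:,::-1]
a=cv2.imread("pics/raw_side0.png")
r=lambda im:cv2.resize(im[120:200,205:290],None,fx=4.5,fy=4.5,interpolation=cv2.INTER_CUBIC)
cv2.imwrite("pics/f3.png",np.hstack([r(a),r(S)]))
E
```

```text
(no output)
```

View pics/f3.png

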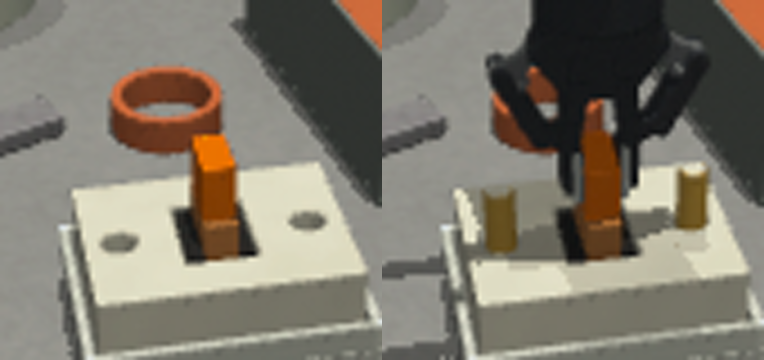

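Mould is still down and the former has risen by about 10 mm. I'll keep rocking.

>>> arm_command(rows="220 5 0 -0.4 0; 220 5 0 -0.4 0; 220 5 0 -0.4 0; 220 5 0 -0.4 0; 220 5 0 -0.4 0")

```text
t: 20.32
position: [0.5739, 0.0641, 0.1231]
eef_rot: [[0.14, 0.99, -0.004], [0.99, -0.14, -0.016], [-0.017, -0.001, -1.0]]
ft_force: [0.3, -20.6, -7.7]
opening: 0.0212
grip_force: 59.4
```

>>> arm_command(rows="220 5 0 -0.4 0; 220 5 0 -0.4 0; 220 4 0 -0.4 0; 220 0 0 0 0")

```text
t: 20.65
position: [0.5757, 0.0777, 0.1242]
eef_rot: [[0.14, 0.99, -0.004], [0.99, -0.141, -0.016], [-0.017, -0.002, -1.0]]
ft_force: [0.8, -19.3, -8.8]
opening: 0.0213
grip_force: 59.3
```

>>> arm_command(rows="220 -5 0 -0.4 0; 220 -5 0 -0.4 0; 220 -5 0 -0.4 0; 220 -5 0 -0.4 0; 220 -5 0 -0.4 0")

```text
t: 21.07
position: [0.5744, 0.0683, 0.1264]
eef_rot: [[0.147, 0.989, 0.002], [0.989, -0.147, 0.015], [0.015, -0.0, -1.0]]
ft_force: [6.2, 17.6, -13.5]
opening: 0.021
grip_force: 59.3
```

>>> arm_command(rows="220 -5 0 -0.4 0; 220 -5 0 -0.4 0; 220 -3 0 -0.4 0; 220 0 0 0 0")

```text
t: 21.4
position: [0.5724, 0.0554, 0.1277]
eef_rot: [[0.147, 0.989, 0.002], [0.989, -0.147, 0.014], [0.015, -0.0, -1.0]]
ft_force: [5.7, 17.3, -14.2]
opening: 0.0211
grip_force: 59.8
```

>>> arm_command(rows="220 5 0 -0.3 0; 220 5 0 -0.3 0; 220 5 0 -0.3 0; 220 5 0 -0.3 0; 220 5 0 -0.3 0")

```text
t: 21.82
position: [0.574, 0.0653, 0.1295]
eef_rot: [[0.141, 0.99, -0.004], [0.99, -0.141, -0.016], [-0.016, -0.001, -1.0]]
ft_force: [-0.3, -20.9, -7.7]
opening: 0.0213
grip_force: 60.0
```

>>> arm_command(rows="220 5 0 -0.3 0; 220 5 0 -0.3 0; 220 2 0 -0.3 0; 220 0 0 0 0")

```text
t: 22.15
position: [0.5757, 0.0773, 0.1304]
eef_rot: [[0.141, 0.99, -0.003], [0.99, -0.141, -0.015], [-0.015, -0.001, -1.0]]
ft_force: [0.0, -18.1, -8.8]
opening: 0.0211
grip_force: 59.3
```

>>> arm_command(rows="220 -5 0 -0.3 0; 220 -5 0 -0.3 0; 220 -5 0 -0.3 0; 220 -5 0 -0.3 0; 220 -4 0 0 0")

```text
t: 22.57
position: [0.5744, 0.0679, 0.1321]
eef_rot: [[0.147, 0.989, 0.003], [0.989, -0.147, 0.014], [0.015, 0.0, -1.0]]
ft_force: [4.6, 19.5, -9.6]
opening: 0.0211
grip_force: 59.9
```

>>> arm_command(rows="220 -5 0 -0.4 0; 220 -5 0 -0.4 0; 220 -2 0 -0.4 0; 220 0 0 0 0")

```text
t: 22.9
position: [0.5725, 0.0555, 0.1334]
eef_rot: [[0.147, 0.989, 0.002], [0.989, -0.147, 0.013], [0.013, 0.0, -1.0]]
ft_force: [3.7, 14.9, -11.4]
opening: 0.021
grip_force: 59.4
```

>>> arm_command(rows="220 5 0 -0.4 0; 220 5 0 -0.4 0; 220 5 0 -0.4 0; 220 5 0 -0.4 0; 220 4 0 -0.4 0")

```text
t: 23.32
position: [0.5741, 0.0662, 0.1351]
eef_rot: [[0.141, 0.99, -0.003], [0.99, -0.141, -0.014], [-0.014, -0.001, -1.0]]
ft_force: [0.1, -16.5, -9.8]
opening: 0.0212
grip_force: 59.4
```

```bash
python3 - <<'E'
from h import *
o=env.get_obs();print(o["position"],o["ft_force"])
S=env.read_camera("side")[:,:,::-1].astype(float);a=cv2.imread("pics/raw_side0.png").astype(float)
# top-face/front-face edge row by column, subpixel via steepest gradient
for x in (235,245,255,265,275,280):
    out=[]
    for im in(a,S):
        g=-np.diff(im[176:192,x-1:x+2].mean(axis=(1,2)));i=g.argmax();w=g[max(0,i-1):i+2];out.append(round(176+max(0,i-1)+(w*np.arange(len(w))).sum()/w.sum(),2))
    print(x,out)
# orange/wood extents near former
hsv=cv2.cvtColor(S.astype(np.uint8),cv2.COLOR_BGR2HSV)
for y in range(158,182):
    print(y,' '.join('%3d/%3d/%3d'%tuple(hsv[y,x]) for x in range(247,262,2)))
print(pix("side",[.5735,.0671,.085]),pix("side",[.5735+.144*-.025,.0671-.025,.085]),pix("side",[.5735-.144*.025,.0671-.025,.105]))
E
```

```text
[0.57406415 0.06616732 0.13509518] [  0.05966528 -16.54256195  -9.75348692]
235 [np.float64(186.11), np.float64(186.11)]
245 [np.float64(184.86), np.float64(184.86)]
255 [np.float64(183.62), np.float64(183.59)]
265 [np.float64(182.42), np.float64(182.41)]
275 [np.float64(181.25), np.float64(181.2)]
280 [np.float64(180.48), np.float64(180.48)]
158  20/ 36/ 86  12/219/ 91  14/247/128  14/253/128  14/249/128  15/101/156  28/ 32/217  29/ 30/220
159  13/108/ 85  13/241/ 92  14/251/127  14/247/129  14/249/128  15/101/162  27/ 32/223  26/ 33/223
160  14/124/ 84  13/241/ 91  13/245/128  14/247/128  14/245/128  16/101/162  28/ 31/223  26/ 33/223
161  15/101/ 93  13/236/ 92  14/249/126  14/251/127  14/253/128  16/100/161  27/ 31/224  27/ 32/224
162  16/ 98/ 94  13/207/ 90  14/251/126  14/245/126  14/247/127  15/106/149  28/ 33/199  27/ 33/199
163  16/ 99/ 88  14/206/ 84  14/247/125  14/247/134  14/226/134  16/101/157  28/ 33/194  25/ 34/196
164  15/109/ 84  14/174/ 98  14/185/143  14/180/166  14/179/167  15/140/142  26/ 34/120  26/ 34/120
165  15/109/ 84  14/170/ 81  14/176/138  14/174/123  14
[... 1028 characters left out ...]
/ 36  30/ 28/ 63
176  10/ 22/ 35  15/ 15/ 34  14/172/ 98  14/141/101  15/110/102  15/154/ 68  30/  9/ 27  25/ 29/ 53
177  30/ 18/ 29  20/ 25/ 31  23/ 44/ 99  23/ 43/102  23/ 39/143  26/ 36/106  27/ 32/142  25/ 36/186
178  25/ 33/101  28/ 30/102  26/ 33/186  26/ 34/189  25/ 35/191  26/ 34/188  25/ 35/191  27/ 34/195
179  25/ 35/188  27/ 35/188  27/ 35/196  27/ 36/197  27/ 35/196  26/ 35/196  26/ 35/196  27/ 34/194
180  26/ 36/199  26/ 36/197  26/ 35/197  27/ 34/196  26/ 35/196  26/ 33/195  26/ 33/195  25/ 34/194
181  25/ 36/200  26/ 35/196  26/ 35/197  26/ 35/196  24/ 35/197  26/ 35/195  27/ 34/194  28/ 33/192
[252.36227777 170.99147567] [254.00972944 175.98871377] [253.96506198 170.19421131]
```

The mould hasn't moved, and the wood/orange edge has risen 6 px (about 20 mm), so the foot is nearly out. One more swing with a lift should free it.

>>> arm_command(rows="220 5 0 -0.5 0; 220 3 0 -0.5 0; 220 0 0 0 0; 220 -5 0 -0.5 0; 220 -5 0 -0.5 0")

```text
t: 23.78
position: [0.5748, 0.0726, 0.1365]
eef_rot: [[0.145, 0.989, -0.0], [0.989, -0.145, 0.005], [0.005, -0.001, -1.0]]
ft_force: [5.2, 10.2, -14.3]
opening: 0.0213
grip_force: 60.0
```

>>> arm_command(rows="220 -5 0 -0.5 0; 220 -5 0 -0.5 0; 220 -5 0 -0.5 0; 220 -3 0 -0.5 0; 220 0 0 0 0")

```text
t: 24.2
position: [0.5724, 0.0523, 0.1406]
eef_rot: [[0.145, 0.989, 0.001], [0.989, -0.145, -0.001], [-0.0, 0.001, -1.0]]
ft_force: [-0.5, -0.8, -1.2]
opening: 0.0211
grip_force: 61.5
```

>>> arm_command(rows="220 5 0 -0.5 0; 220 5 0 -0.5 0; 220 5 0 -0.5 0; 220 4 0 -0.5 0; 220 0 0 0 0")

```text
t: 24.62
position: [0.5752, 0.0732, 0.1416]
eef_rot: [[0.143, 0.99, 0.0], [0.99, -0.143, 0.0], [0.0, 0.0, -1.0]]
ft_force: [0.8, -0.3, -1.6]
opening: 0.021
grip_force: 61.5
```

It's free: the lateral force is gone and the tool carries only about 1.3 N. Lift it clear and centre it.

>>> arm_command(rows="220 -2 0 -4 0; 220 -2 0 -4 0; 220 -2 0 -5 0; 220 0 0 -5 0; 220 0 0 0 0")

```text
t: 25.03
position: [0.575, 0.0656, 0.1611]
eef_rot: [[0.144, 0.99, 0.003], [0.99, -0.144, -0.0], [0.0, 0.003, -1.0]]
ft_force: [0.4, -0.6, -0.3]
opening: 0.0212
grip_force: 61.5
```

>>> arm_command(rows="220 0 0 0 0; 220 0 0 0 0; 220 0 0 0 0")

```text
t: 25.28
position: [0.5739, 0.0659, 0.1593]
eef_rot: [[0.144, 0.99, -0.0], [0.99, -0.144, -0.0], [-0.0, -0.0, -1.0]]
ft_force: [-0.4, -0.0, -1.3]
opening: 0.021
grip_force: 61.5
```

```bash
python3 - <<'E'
from h import *
o=env.get_obs();p=o["position"];print(p,o["ft_force"],o["qd"])
S=np.mean([env.read_camera("side")[:,:,::-1].astype(float) for _ in range(3)],axis=0)
cv2.imwrite("pics/raw_end.png",S)
hsv=cv2.cvtColor(S.astype(np.uint8),cv2.COLOR_BGR2HSV)
for y in range(138,178):
    print(y,' '.join('%2d/%3d/%3d'%tuple(hsv[y,x]) for x in range(248,262,2)))
yh=np.array([-.144,-.99,0]) # towards camera
for foot in(.105,.110):
  for th in(-15,-8,0,8,15):   # lean of top away from camera +
    t=np.radians(th);up=np.array([0,0,np.cos(t)])-yh*np.sin(t);f=yh*np.cos(t)+np.array([0,0,np.sin(t)])
    g=np.array([.574,.067,foot+.06]);ft=g-up*.06
    print(foot,th,[pix("side",ft+a*up+b*f).round(1)[1] for a,b in((0,.025),(.04,.025),(.04,.02),(.08,.02),(.08,-.02))])
E
```

```text
[0.57392068 0.06592486 0.15931907] [-0.43841529 -0.02457415 -1.31603511] [ 0.03881988  0.12622158  0.03395    -0.09391643  0.03064222 -0.06268708]
138 11/182/ 63 13/227/118 12/216/112 11/169/113 90/ 14/ 18 60/  8/ 68 105/ 38/ 27
139 14/106/ 58 14/248/109 14/248/110 13/246/110  8/ 46/ 22 40/  9/ 88 105/ 39/ 26
140 15/ 22/ 47 14/250/109 14/248/109 14/246/110  5/ 97/ 29 30/  8/ 90 100/ 31/ 25
141  0/  6/ 46 14/248/111 14/248/109 14/246/110 13/204/ 60 38/ 11/ 91 105/ 41/ 25
142 15/  9/ 54 13/243/110 14/248/111 13/248/110 12/206/ 67 30/  8/ 90 105/ 39/ 26
143 14/ 60/ 72 13/248/110 13/246/111 14/248/111 14/255/197 40/  8/ 90 105/ 41/ 25
144 15/ 68/ 75 14/244/115 13/244/121 14/241/197 14/240/186 24/ 14/ 91 105/ 39/ 26
145 14/ 70/ 76 14/246/115 13/249/128 14/246/148 14/246/145 25/ 15/101 113/ 39/ 26
146 14/ 70/ 76 14/251/128 14/251/134 14/249/136 14/251/137 25/ 15/102 105/ 35/ 29
147 14/ 67/ 76 14/249/134 14/251/135 14/249/135 14/253/137 20/ 15/103 45/ 13/ 80
148 14/ 70/ 76 14/251/134 13/248/136 13/247/135 14/251/137 20/ 15/103 35/ 11/140
149 14/ 70/ 76 14/249/134 13/247/135 14/249/135 13/24
[... 2756 characters left out ...]
56.7), np.float64(156.2), np.float64(141.9), np.float64(138.2)]
0.11 -15 [np.float64(166.7), np.float64(157.2), np.float64(155.8), np.float64(145.6), np.float64(135.1)]
0.11 -8 [np.float64(167.8), np.float64(157.0), np.float64(155.8), np.float64(144.3), np.float64(135.2)]
0.11 0 [np.float64(168.7), np.float64(156.5), np.float64(155.6), np.float64(142.8), np.float64(135.5)]
0.11 8 [np.float64(169.1), np.float64(155.9), np.float64(155.1), np.float64(141.4), np.float64(136.0)]
0.11 15 [np.float64(169.1), np.float64(155.1), np.float64(154.6), np.float64(140.2), np.float64(136.6)][ WARN:0@1.866] global loadsave.cpp:1063 imwrite_ Unsupported depth image for selected encoder is fallbacked to CV_8U.
```

```bash
python3 - <<'E'
from h import *
a=cv2.imread("pics/raw_side0.png").astype(float);b=cv2.imread("pics/raw_end.png").astype(float)
for n,im,r in(("start",a,range(148,180)),("end",b,range(130,160))):
    h=cv2.cvtColor(im.astype(np.uint8),cv2.COLOR_BGR2HSV);print(n)
    for y in r: print(y,' '.join('%2d/%3d/%3d'%tuple(h[y,x]) for x in (250,252,254,256)))
t0=[pix("side",[.5735-.144*b,.0671-.99*b,z])[1].round(1) for z,b in((.145,-.02),(.145,.02),(.105,.02),(.105,.025))];print(t0)
E
```

```text
start
148  9/180/105  9/176/100 12/ 45/114 30/ 12/148
149  9/177/105 10/180/ 99 14/ 83/157 26/ 14/149
150 18/255/229 14/255/228 13/219/232 26/ 12/149
151 15/255/235 15/255/236 15/255/235 21/ 22/152
152 14/255/235 15/255/236 15/255/235 17/ 32/157
153 15/255/235 15/255/235 15/255/235 11/ 58/140
154 15/255/236 15/255/235 15/255/235 12/142/180
155 15/255/235 15/255/235 15/255/235 14/237/230
156 14/255/233 15/255/235 15/255/236 15/255/237
157 15/255/235 15/251/228 14/252/196 14/255/147
158 14/252/148 14/250/151 14/250/141 14/247/130
159 14/251/128 14/251/133 13/244/120 14/251/131
160 14/247/127 14/255/132 14/247/130 14/251/132
161 14/247/127 14/247/132 14/249/131 13/245/132
162 14/255/126 14/253/131 14/249/131 14/253/130
163 14/247/125 13/247/131 14/251/130 14/251/130
164 14/251/124 14/253/129 14/249/131 14/249/131
165 14/251/123 14/253/129 14/247/130 14/253/130
166 14/251/126 14/251/128 14/249/129 14/249/129
167 13/247/125 14/255/128 14/251/129 14/251/130
168 14/247/125 14/249/135 13/245/133 13/219/114
169 14/188/141 14/180/164 14/180/166 14/177/164
170 14/175/121 14/174/154 14/172/135 1
[... 1267 characters left out ...]
147 14/247/135 14/249/135 14/249/136 14/253/137
148 14/251/134 13/248/136 13/246/136 14/251/137
149 14/249/134 13/248/136 14/249/136 13/248/138
150 14/249/134 14/251/134 14/249/134 13/249/137
151 14/249/133 13/247/135 14/247/135 14/248/137
152 14/251/132 14/247/134 13/247/135 14/251/136
153 14/251/131 14/251/133 14/249/134 14/253/136
154 14/251/131 14/253/133 14/249/133 14/248/137
155 14/251/130 14/251/132 14/251/133 14/249/136
156 14/251/130 14/253/140 14/251/138 14/230/140
157 14/188/144 14/188/145 14/179/165 14/177/166
158 15/174/136 14/174/139 14/172/123 14/173/118
159 15/173/102 14/175/112 14/174/ 97 14/173/109
[np.float64(149.6), np.float64(157.1), np.float64(169.2), np.float64(170.1)]
```

Compared with the start image, the lean is about 4° (limit 10°) and the foot is about 20 mm above the mould. Handing in.

```bash
python3 -c "
from plant import env
o=env.get_obs();print(o['t'],o['ft_force'],o['grip_force'],o['position']);print(env.hand_in())"
```

```text
25.4333 [-0.95225036  0.92515406 -1.74010675] 61.545571088790894 [0.57393902 0.06601696 0.15923824]
the job is handed in; nothing more can be done
None
```

I handed the job in at 25.4 s, but no verdict came back: both dowels are home and let go, the former was rocked free with no mould lift visible in the camera check, and it is held about 4° off upright with its foot about 20 mm above the slot.

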